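# Mirror the desk rack for a left-hander

### The arm

A 6-joint arm with a two-finger parallel gripper is mounted at the origin on a cart in front of the work surface, level with it; the furniture and walls round the work are solid. World frame = base frame: x ahead of the robot, y to its left, z up, the work surface at z = 0. Lengths are in m, angles in rad, forces in N, time in s.
With the tool pointing down it reaches from about 0.2 to 0.875 m from the base axis. Payload 3.4 kg.
Tool frame: the origin (TCP) lies between the finger pads; the fingertips stand 25 mm ahead of it and the grasp point (between the pads) lies 6 mm ahead of it (r.nose_length is the z of the fingertips in the tool frame, in m); z points along the fingers, y is the line along which they close (so a half turn about z gives the same grasp; the last joint's range is limited). The gripper opens to 94 mm and grips with 3 to 60 N. Pads are 16 mm wide; open, the fingers measure 119 mm over their backs; the gripper's body (75 mm by 177 mm) begins 78 mm behind the grasp point.
Start: joints at [1.063, 0.276, 1.505, -0, 1.361, -0.121], TCP at [0.217, 0.533, 0.23] pointing down, gripper open.
Joint ranges: [-2.89, 2.89], [-0.75, 2.08], [0.22, 2.7], [-1.18, 4.32], [0.11, 2.71], [-2.7, 2.7]. Speed limits (rad/s): [2.57, 2.57, 3.14, 3.14, 3.14, 3.14].

### API

Orientations are given as a unit quaternion [w, x, y, z].
In Python, from plant import r, gripper_to, inverse_kinematics, vision, models, telemetry gives the robot as it stands. Calls block until the motion is done:
- r.move_to(position, orientation): joint-space move of the TCP to a pose.
- r.move_l(position, rot=None, vel=0.15, guard=None): straight line of the TCP; rot=None keeps the orientation; vel is the mean speed in m/s. With guard (N) it stops when the force on the tool has changed by that much, and returns True; else False.
- r.movej(angles): joint-space move.
- gripper_to(opening, f_grip=None): finger opening in m; f_grip is the grip in N (None keeps the last); returns when the fingers have stopped.
- r.hold(seconds).
- inverse_kinematics(position, orientation): joint angles nearest the present ones, or None.
- vision.snapshot(name): name is "scene" or "top"; returns the picture (480x640x3 uint8, red, green, blue); there is no depth.
- vision.get_calibration(name): a dict with "fx", "fy", "cx", "cy" (pixels), "position" and "orientation" of the camera in the world. Camera axes: x right, y down, z forward; pixel columns grow to the right and rows downward; lengths in m; the calibration is good to about 2 mm. A picture is of the moment at which its call begins. get_calibration takes no time and is no camera call.
A pose or a line that the arm cannot do raises r.PlanningError and nothing moves.
- r.sign_off(): hands the job in; it is judged then, once.
Trained networks look in the newest picture that a camera, given by its name, has taken for a name from the list of things; names that differ only in an ending like _2 or _b are one class to them, and where a whole thing is asked for, a point or a joint stands for the part that bears it (a point fixed in the world has none). Each returns a list of dicts, best first, with "score" (0 to 1); they miss things now and then, are a little off and sometimes report something else, mostly with a low value. They report only what shows in the picture. A call takes as long as a camera call. They do not tell look-alikes from the thing itself.
- models.boxes_of(thing, camera): "at" ([x, y, z] in m, in world coordinates, good to about 4 mm: the middle of the surface that is visible of it).
- models.regions_of(thing, camera): "pixels" (480x640 bool, what is visible of it).
- models.mark_of(thing, camera): "at" ([x, y, z] in m, in world coordinates, good to about 4 mm: a listed point, or the origin of a listed thing).
Readings, each from a call of its own:
- telemetry.current_t(): time.
- telemetry.current_joints(): joint angles.
- telemetry.current_dq(): joint speeds.
- telemetry.current_joint_efforts(): joint torques, N m.
- telemetry.current_ee_pos(): TCP position.
- telemetry.current_tool_rot(): TCP orientation.
- telemetry.current_wrist_force(): force on the tool from outside, world axes, zero at the start.
- telemetry.current_torque(): the same for the moment, N m.
- telemetry.current_opening(): finger opening in m.
- telemetry.current_finger_force(): force on a finger pad.
Only numpy, scipy, OpenCV 4.12 (cv2) and the standard library are available. Lean on these libraries where they do the work, as an engineer would, in place of code of your own. Each camera call takes 0.05 s, during which the arm holds its last target. There are 200 camera calls.

### The job

I am left-handed and want my row of desk things the other way round in the new rack. Move the marker, glue stick, eraser and memory stick from the full rack to the empty rack beside it in reverse order, one to a bay: what lies in the leftmost bay of the full rack (as you face the desk) goes into the rightmost bay of the empty one, and so on. Lay each flat and lengthwise, about in the middle of its bay, either end first.

Things in the scene. Friction and masses are not known exactly. Their poses are not given: they have to be found in the camera images.
- marker_mid (a point): white felt marker with a black cap end, 135 x 17 x 16 mm, lying on its side. The point is its centre, half-way up (8.0 mm above what it lies on); its y axis runs along its length, z up.
- glue_stick_mid (a point): round glue stick, 96 mm long, 27 mm in diameter, lying on its side. The point is its centre, half-way up (13.5 mm above what it lies on); its y axis runs along its length, z up.
- eraser_mid (a point): block eraser in a paper sleeve, 44 x 21 x 12 mm, lying on its side. The point is its centre, half-way up (6.0 mm above what it lies on); its y axis runs along its length, z up.
- usb_stick_mid (a point): black memory stick with a bare metal plug, 52 x 18 x 8 mm, lying on its side. The point is its centre, half-way up (4.0 mm above what it lies on); its y axis runs along its length, z up.
- liner_marker: the fixed felt liner of the bay of the full rack in which the marker lies at the start, a flat sheet 154 (x) x 50 (y) x 2 mm; it stays in the rack. All four liners look alike. Origin: centre of its underside, 5 mm above the desk; axes parallel to those of the full rack.
- liner_glue_stick: the fixed felt liner of the bay of the full rack in which the glue stick lies at the start, a flat sheet 154 (x) x 50 (y) x 2 mm; it stays in the rack. All four liners look alike. Origin: centre of its underside, 5 mm above the desk; axes parallel to those of the full rack.
- liner_eraser: the fixed felt liner of the bay of the full rack in which the eraser lies at the start, a flat sheet 154 (x) x 50 (y) x 2 mm; it stays in the rack. All four liners look alike. Origin: centre of its underside, 5 mm above the desk; axes parallel to those of the full rack.
- liner_usb_stick: the fixed felt liner of the bay of the full rack in which the memory stick lies at the start, a flat sheet 154 (x) x 50 (y) x 2 mm; it stays in the rack. All four liners look alike. Origin: centre of its underside, 5 mm above the desk; axes parallel to those of the full rack.
- rack_a: full wooden rack, fixed, 166 mm deep (x, away from robot), 228 wide (y, to robot's left). Bay centres at y = -84, -28, 28, 84 mm; each bay 158 x 52 mm inside, its felt floor 7 mm above the desk. Walls 4 mm thick, 19 mm high at front and back; bays parted (and sides bounded) only by such stubs 34 mm long from front and back, so the middle 98 mm is open sideways. Origin: centre of underside.
- rack_b: empty grey plastic rack, same shape as the full one: fixed, 166 mm deep (x, away from robot), 228 wide (y, to robot's left). Bay centres at y = -84, -28, 28, 84 mm; each bay 158 x 52 mm inside, its felt floor 7 mm above the desk. Walls and stubs as there. Origin: centre of underside, on the desk; z up.
There are look-alikes about, which are no part of the job. Leave any purple look-alike of the part that bears glue_stick_mid alone.

How it is judged:
At the end, for the whole second after the job is handed in: Each of the four things lies flat on the felt of the empty rack (height within 5 mm), released and at rest (below 0.02 m/s), in the bay that mirrors the one it started from; its centre within 20 mm of the bay's centre sideways and 30 mm lengthwise, its length within 0.3 rad of the bay's (((y of marker_mid in the frame of rack_b between -0.104 and -0.064 m and y of liner_marker in the frame of rack_a between 0.074 and 0.094 m) or (y of marker_mid in the frame of rack_b between -0.048 and -0.008 m and y of liner_marker in the frame of rack_a between 0.018 and 0.038 m) or (y of marker_mid in the frame of rack_b between 0.008 and 0.048 m and y of liner_marker in the frame of rack_a between -0.038 and -0.018 m) or (y of marker_mid in the frame of rack_b between 0.064 and 0.104 m and y of liner_marker in the frame of rack_a between -0.094 and -0.074 m)) and x of marker_mid in the frame of rack_b between -0.03 and 0.03 m and z of marker_mid in the frame of rack_b between 0.01 and 0.02 m and angle between the y axis of each of marker_mid, glue_stick_mid, eraser_mid, usb_stick_mid and the x axis of rack_b, either way round below 0.3 rad and linear speed of each of marker, glue_stick, eraser, usb_stick below 0.02 m/s and ((y of glue_stick_mid in the frame of rack_b between -0.104 and -0.064 m and y of liner_glue_stick in the frame of rack_a between 0.074 and 0.094 m) or (y of glue_stick_mid in the frame of rack_b between -0.048 and -0.008 m and y of liner_glue_stick in the frame of rack_a between 0.018 and 0.038 m) or (y of glue_stick_mid in the frame of rack_b between 0.008 and 0.048 m and y of liner_glue_stick in the frame of rack_a between -0.038 and -0.018 m) or (y of glue_stick_mid in the frame of rack_b between 0.064 and 0.104 m and y of liner_glue_stick in the frame of rack_a between -0.094 and -0.074 m)) and x of glue_stick_mid in the frame of rack_b between -0.03 and 0.03 m and z of glue_stick_mid in the frame of rack_b between 0.0155 and 0.0255 m and ((y of eraser_mid in the frame of rack_b between -0.104 and -0.064 m and y of liner_eraser in the frame of rack_a between 0.074 and 0.094 m) or (y of eraser_mid in the frame of rack_b between -0.048 and -0.008 m and y of liner_eraser in the frame of rack_a between 0.018 and 0.038 m) or (y of eraser_mid in the frame of rack_b between 0.008 and 0.048 m and y of liner_eraser in the frame of rack_a between -0.038 and -0.018 m) or (y of eraser_mid in the frame of rack_b between 0.064 and 0.104 m and y of liner_eraser in the frame of rack_a between -0.094 and -0.074 m)) and x of eraser_mid in the frame of rack_b between -0.03 and 0.03 m and z of eraser_mid in the frame of rack_b between 0.008 and 0.018 m and ((y of usb_stick_mid in the frame of rack_b between -0.104 and -0.064 m and y of liner_usb_stick in the frame of rack_a between 0.074 and 0.094 m) or (y of usb_stick_mid in the frame of rack_b between -0.048 and -0.008 m and y of liner_usb_stick in the frame of rack_a between 0.018 and 0.038 m) or (y of usb_stick_mid in the frame of rack_b between 0.008 and 0.048 m and y of liner_usb_stick in the frame of rack_a between -0.038 and -0.018 m) or (y of usb_stick_mid in the frame of rack_b between 0.064 and 0.104 m and y of liner_usb_stick in the frame of rack_a between -0.094 and -0.074 m)) and x of usb_stick_mid in the frame of rack_b between -0.03 and 0.03 m and z of usb_stick_mid in the frame of rack_b between 0.006 and 0.016 m); the robot touches nothing.
It also fails if it takes over 144 s, if anything falls off the work surface, if the arm or the gripper's body presses on something with over 40 N, if the wrist force passes 120 N, or if a joint passes its speed limit or range.

## Working session

There is one attempt and no reset: what is moved stays moved. The work goes in short steps, each a Python script; the robot and the scene stay as the last script left them, time stands still between calls to the robot, and variables do not carry over. Pictures are saved under pics/ and viewed, at most 14 in all, crops included, and the job is handed in when it is done.

```bash
ls; mkdir -p pics; python3 - <<'E'
from plant import r,vision,models,telemetry
import cv2
for c in("top","scene"):
    im=vision.snapshot(c); cv2.imwrite(f"pics/{c}0.png",im[:,:,::-1])
    k=vision.get_calibration(c);print(c,k)
    for t in("marker_mid","glue_stick_mid","eraser_mid","usb_stick_mid","rack_a","rack_b","liner_marker"):
        print(t,[(d["at"],round(d["score"],2)) for d in models.mark_of(t,c)])
print(telemetry.current_t(),telemetry.current_tool_rot())
E
```

```text
pics
top {'fx': 512.6862516832605, 'fy': 512.6862516832605, 'cx': 319.48723748936555, 'cy': 239.96897338015262, 'position': array([0.43881233, 0.01187979, 1.19435981]), 'orientation': array([-0.05745398,  0.71225461, -0.69818502,  0.04393272])}
marker_mid [([0.546, 0.2586, 0.02], 0.87)]
glue_stick_mid [([0.6941, -0.0116, 0.0139], 0.87), ([0.5317, 0.1535, 0.0186], 0.77)]
eraser_mid [([0.5278, 0.2093, 0.0126], 0.62), ([0.5596, 0.3177, 0.0078], 0.51)]
usb_stick_mid [([0.5603, 0.3197, 0.0105], 0.5)]
rack_a [([0.546, 0.2345, 0.0008], 0.82), ([0.5689, -0.2033, 0.0023], 0.8)]
rack_b [([0.546, 0.2345, 0.0008], 0.82), ([0.5689, -0.2033, 0.0023], 0.8)]
liner_marker [([0.5476, 0.2573, 0.0015], 0.89)]
scene {'fx': 561.9229752064283, 'fy': 561.9229752064283, 'cx': 321.145332043, 'cy': 240.56549471654805, 'position': array([0.16278361, 0.52772607, 0.91336553]), 'orientation': array([ 0.11127287, -0.3053234 ,  0.89712332, -0.29927532])}
marker_mid [([0.5432, 0.2619, 0.012], 0.89)]
glue_stick_mid [([0.5284, 0.1531, 0.018], 0.96), ([0.6924, -0.0133, 0.0135], 0.68), ([0.5597, 0.3166, 0.0051], 0.4)]
eraser_mid [([0.532, 0.2088, 0.015], 0.51)]
usb_stick_mid [([0.5617, 0.3146, 0.0127], 0.68)]
rack_a [([0.5411, 0.2351, 0.0005], 0.94), ([0.5722, -0.2036, -0.0025], 0.79)]
rack_b [([0.5411, 0.2351, 0.0005], 0.94), ([0.5722, -0.2036, -0.0025], 0.79)]
liner_marker []
0.8 [8.49200926e-06 1.92191755e-01 9.81357389e-01 6.48060362e-05]
```

View pics/top0.png

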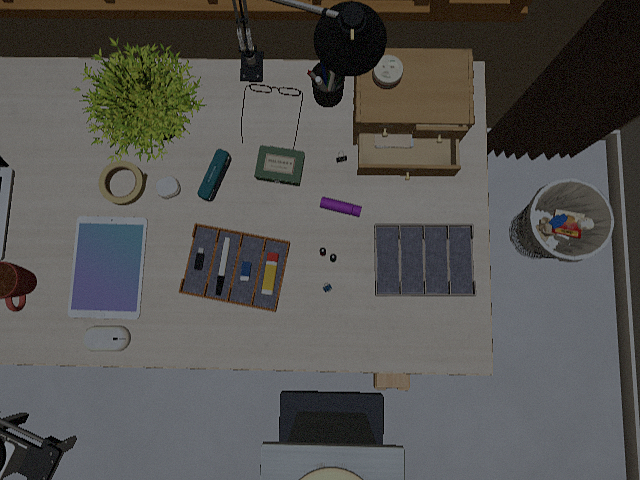

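View pics/scene0.png

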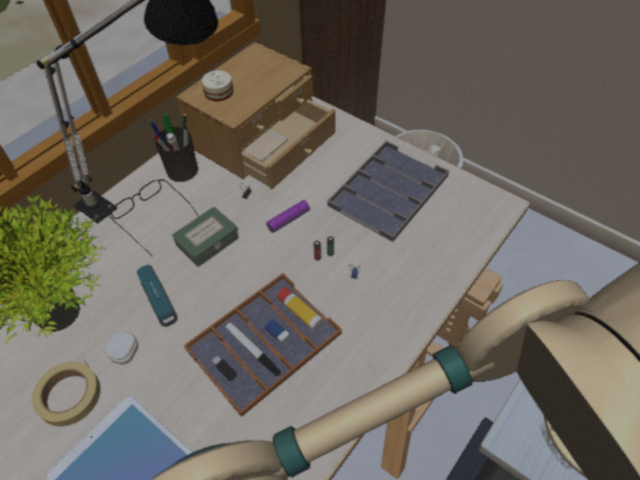

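The top view shows the full wooden rack at (235,267), holding from left to right the memory stick (200,258), marker (222,265), eraser (246,271) and glue stick (270,273). The empty grey rack is at (425,260). There are two glue stick candidates: the yellow and red one in the rack (270,273) and the purple one loose on the desk (341,207). The rack one fits, since it lies in the full rack and purple is excluded.

```bash
cat > h.py <<'E'
from plant import r,gripper_to,inverse_kinematics,vision,models,telemetry
import numpy as np, cv2
from scipy.spatial.transform import Rotation as R
def ground(uv,z,cam):
    k=vision.get_calibration(cam);w,x,y,q=k["orientation"]
    uv=np.asarray(uv,float).reshape(-1,2)
    d=np.c_[(uv[:,0]-k["cx"])/k["fx"],(uv[:,1]-k["cy"])/k["fy"],np.ones(len(uv))]
    d=R.from_quat([x,y,q,w]).apply(d);p=k["position"]
    return (p+d*((z-p[2])/d[:,2])[:,None])[:,:2]
def rects(thing,z,cam="top"):
    """visible regions as (score, centre, long-axis yaw, long, short) on height z"""
    out=[]
    for g in models.regions_of(thing,cam):
        m=g["pixels"].astype(np.uint8)
        c=max(cv2.findContours(m,cv2.RETR_EXTERNAL,cv2.CHAIN_APPROX_NONE)[0],key=cv2.contourArea)
        b=cv2.boxPoints(cv2.minAreaRect(ground(c,z,cam).astype(np.float32)*1000))/1000
        e=[b[1]-b[0],b[2]-b[1]];e.sort(key=np.linalg.norm);a=np.arctan2(e[1][1],e[1][0])
        a=(a+np.pi/2)%np.pi-np.pi/2
        out.append((round(g["score"],2),b.mean(0).round(4),round(a,3),*(round(float(np.linalg.norm(v)),4) for v in e[::-1])))
    return out
E
python3 - <<'E'
from h import *
H=dict(rack_a=.015,rack_b=.015,usb_stick_mid=.013,marker_mid=.016,eraser_mid=.016,glue_stick_mid=.0205)
for c in("top","scene"):
    im=vision.snapshot(c)
    if c=="top": cv2.imwrite("pics/crop.png",cv2.resize(im[180:320,170:370,::-1],(800,560),interpolation=cv2.INTER_CUBIC))
    for t,z in H.items():
        if t!="rack_b": print(c,t,*rects(t,z,c),sep="\n  ")
E
```

```text
top
  rack_a
  (0.89, array([0.5436, 0.2323], dtype=float32), np.float32(1.397), 0.2294, 0.1689)
  (0.84, array([ 0.5699, -0.206 ], dtype=float32), np.float32(-1.55), 0.2299, 0.1665)
top
  usb_stick_mid
  (0.51, array([0.5582, 0.3133], dtype=float32), np.float32(-0.176), 0.1529, 0.0496)
  (0.5, array([0.5608, 0.3155], dtype=float32), np.float32(-0.088), 0.0501, 0.0192)
top
  marker_mid
  (0.82, array([0.5444, 0.2594], dtype=float32), np.float32(-0.116), 0.1363, 0.0189)
top
  eraser_mid
  (0.66, array([0.5347, 0.2062], dtype=float32), np.float32(-0.102), 0.0441, 0.0224)
top
  glue_stick_mid
  (0.73, array([ 0.6896, -0.0097], dtype=float32), np.float32(1.338), 0.0981, 0.0318)
  (0.69, array([0.5308, 0.1487], dtype=float32), np.float32(-0.102), 0.0988, 0.0278)
scene
  rack_a
  (0.86, array([0.5423, 0.2323], dtype=float32), np.float32(1.393), 0.2323, 0.1748)
  (0.82, array([ 0.5663, -0.2047], dtype=float32), np.float32(-1.543), 0.2414, 0.1719)
scene
  usb_stick_mid
  (0.71, array([0.5594, 0.3152], dtype=float32), np.float32(-0.112), 0.054, 0.018)
scene
  marker_mid
  (0.61, array([0.5452, 0.2594], dtype=float32), np.float32(-0.113), 0.1376, 0.0215)
scene
  eraser_mid
  (0.75, array([0.5336, 0.2063], dtype=float32), np.float32(-0.113), 0.05, 0.0242)
scene
  glue_stick_mid
  (0.86, array([ 0.6852, -0.009 ], dtype=float32), np.float32(1.334), 0.1042, 0.033)
  (0.58, array([0.528 , 0.1475], dtype=float32), np.float32(-0.125), 0.1067, 0.0312)
```

View pics/crop.png

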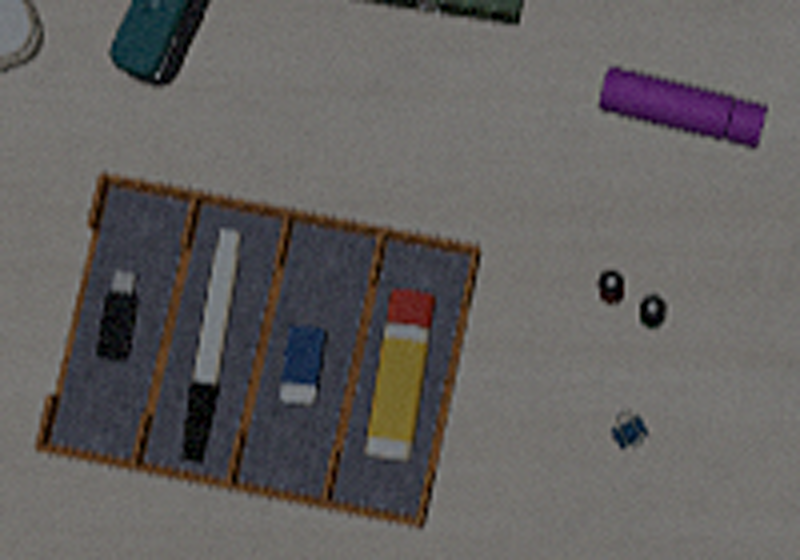

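The crop confirms it: the yellow and red glue stick is in the rack's right bay, and the purple one is the look-alike. Next I'll move the glue stick as a first transfer.

```bash
cat >> h.py <<'E'
OBJ=dict(usb=(.560,.3152,-.10,.084*-1,.045),marker=(.5446,.2594,-.114,-.028,.042),eraser=(.534,.2062,-.11,.028,.045),glue=(.530,.1485,-.11,.084,.052))
RB=np.array([.569,-.205]);YB=.02
def q(th): f=th+np.pi; return [0,np.cos(f/2),np.sin(f/2),0]
def transfer(name,zg=.034,zp=.035,grip=15):
    x,y,th,yb,op=OBJ[name]
    gripper_to(op,grip)
    r.move_to([x,y,.13],q(th)); r.move_l([x,y,.06],vel=.15)
    hit=r.move_l([x,y,zg],vel=.06,guard=8)
    gripper_to(0,grip); w=telemetry.current_opening()
    r.move_l([x,y,.13],vel=.15); w2=telemetry.current_opening()
    px,py=RB+[-np.sin(YB)*yb,np.cos(YB)*yb]
    r.move_to([px,py,.13],q(YB)); r.move_l([px,py,.06],vel=.15)
    hit2=r.move_l([px,py,zp],vel=.05,guard=8)
    w3=telemetry.current_opening(); z=telemetry.current_ee_pos()[2]
    gripper_to(w3+.02,grip); r.move_l([px,py,.13],vel=.15)
    print(name,hit,hit2,[round(v,4) for v in(w,w2,w3,z)],"t",telemetry.current_t(),telemetry.current_joints().round(2) if hasattr(telemetry.current_joints(),'round') else '')
E
python3 - <<'E'
from h import *
transfer("glue")
im=vision.snapshot("top");cv2.imwrite("pics/g1.png",im[:,:,::-1])
print(rects("glue_stick_mid",.0205),RB)
E
```

```text
glue False True [0.0266, 0.0264, 0.0265, np.float64(0.0341)] t 10.0917 [-0.33  0.36  1.65  0.    1.14 -1.92]
[(0.98, array([ 0.6898, -0.0098], dtype=float32), np.float32(1.298), 0.0954, 0.0288), (0.66, array([ 0.5395, -0.1233], dtype=float32), np.float32(0.004), 0.0416, 0.0252)] [ 0.569 -0.205]
```

View pics/g1.png

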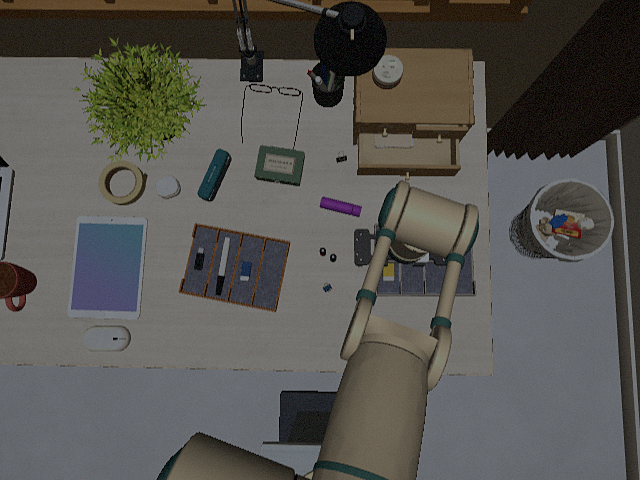

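The glue stick (388,270) now lies in the left bay of the empty rack, and the other three haven't moved. I'll carry on with those.

```bash
python3 - <<'E'
from h import *
for n in("eraser","marker","usb"):
    transfer(n)
r.move_to([.35,.35,.3],q(0))
H=dict(rack_a=.015,usb_stick_mid=.013,marker_mid=.016,eraser_mid=.016,glue_stick_mid=.0205)
im=vision.snapshot("top");cv2.imwrite("pics/end.png",cv2.resize(im[200:320,170:490,::-1],(800,300),interpolation=cv2.INTER_CUBIC))
for t,z in H.items(): print(t,*rects(t,z),sep="\n  ")
for yb in(.084,.028,-.028,-.084): print(RB+[-np.sin(YB)*yb,np.cos(YB)*yb])
print(telemetry.current_t())
E
```

```text
eraser False True [0.0206, 0.0205, 0.0206, np.float64(0.0341)] t 18.0917 [-0.42  0.38  1.61  0.    1.15 -2.01]
marker False False [0.0149, 0.0149, 0.0146, np.float64(0.0348)] t 26.8417 [-0.5   0.4   1.57 -0.    1.17 -2.09]
usb False False [0.0177, 0.0172, 0.0179, np.float64(0.0347)] t 36.5 [-0.58  0.44  1.51 -0.    1.19 -2.17]
rack_a
  (0.81, array([ 0.57 , -0.206], dtype=float32), np.float32(-1.55), 0.2299, 0.1665)
  (0.32, array([0.5582, 0.3127], dtype=float32), np.float32(-0.171), 0.1539, 0.0498)
usb_stick_mid
  (0.5, array([ 0.5733, -0.2896], dtype=float32), np.float32(-0.017), 0.0466, 0.016)
marker_mid
  (0.93, array([ 0.5702, -0.2346], dtype=float32), np.float32(0.011), 0.1342, 0.017)
eraser_mid
  (0.5, array([ 0.5687, -0.1766], dtype=float32), np.float32(-0.003), 0.042, 0.0207)
glue_stick_mid
  (0.93, array([ 0.6894, -0.0105], dtype=float32), np.float32(1.338), 0.0986, 0.0283)
  (0.92, array([ 0.5673, -0.1219], dtype=float32), np.float32(0.02), 0.0969, 0.0274)
  (0.28, array([0.5284, 0.1484], dtype=float32), np.float32(-0.178), 0.1528, 0.0496)
[ 0.56732011 -0.1210168 ]
[ 0.56844004 -0.1770056 ]
[ 0.56955996 -0.2329944 ]
[ 0.57067989 -0.2889832 ]
39.275
```

View pics/end.png

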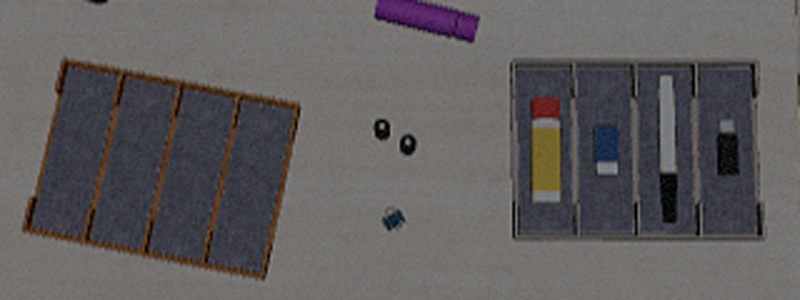

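In the enlarged crop the glue stick (545,148), eraser (606,150), marker (667,148) and memory stick (728,147) are all centred and lengthwise in the grey rack, in reversed order. The purple one hasn't been touched.

```bash
python3 -c "
from plant import r
r.hold(.3);print(r.sign_off())"
```

```text
the job is handed in; nothing more can be done
None
```

The job is handed in: the glue stick, eraser, marker and memory stick now lie left to right in the empty rack, the reverse of their old order, each within a few mm of its bay's centre in the last camera check.

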